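Load the pellet carrier and index its slide to the next hole

TASK

Take the three white pellets from the steel tray and stand one in each of the three wells of the carrier while it is still locked in its first hole. Then pull the carrier's spring plunger up by its knob, slide the carrier along to the next hole (the middle of the three), and let the pin go fully home there. Finish while still holding the knob with the pin engaged: do not let go, and leave the bottle, mug and jar alone.

Things in the scene. Friction and masses are not known exactly. Their poses are not given: they have to be found in the camera images.
- pellet0_center (a point): centre of a pressed white pellet, an upright cylinder 26 mm in diameter and 32 mm tall, about 25 g, standing loose on the floor of the tray; its z axis is the cylinder's axis
- pellet1_center (a point): centre of a pressed white pellet, an upright cylinder 26 mm in diameter and 32 mm tall, about 25 g, standing loose on the floor of the tray; its z axis is the cylinder's axis
- pellet2_center (a point): centre of a pressed white pellet, an upright cylinder 26 mm in diameter and 32 mm tall, about 25 g, standing loose on the floor of the tray; its z axis is the cylinder's axis
- tray: dark steel tray 170 x 170 mm, walls 4 mm thick and 14 mm high, fixed to the bench; origin at the centre of its underside
- well0 (a point): centre of the floor of the carrier's well 0 (of a row of three along the slide, 46 mm apart, well 0 nearest the plunger). Round well 33 mm in diameter and 17 mm deep, so a seated pellet stands 15 mm proud of the carrier's top. Moves with the carrier; its axes are those of slide_base
- well1 (a point): centre of the floor of the carrier's well 1 (of a row of three along the slide, 46 mm apart, well 0 nearest the plunger). Round well 33 mm in diameter and 17 mm deep, so a seated pellet stands 15 mm proud of the carrier's top. Moves with the carrier; its axes are those of slide_base
- well2 (a point): centre of the floor of the carrier's well 2 (of a row of three along the slide, 46 mm apart, well 0 nearest the plunger). Round well 33 mm in diameter and 17 mm deep, so a seated pellet stands 15 mm proud of the carrier's top. Moves with the carrier; its axes are those of slide_base
- knob_center (a point): centre of the grip of the plunger's black knob, an upright cylinder 26 mm in diameter; its top is 16 mm above this point, its parallel grip part reaches 12 mm below it, and the carrier's lug lies 34 mm below it with a sleeve of 22 mm diameter reaching to 24 mm below it (plunger down). Knob and plunger sit on the carrier's trailing end and move with it
- knob: the black knob itself, fixed on top of the plunger pin; origin at the centre of its underside
- plunger (a joint): lift of the plunger, m: 0 pin fully down, 0.022 fully up. A spring draws it down (about 4 N at 0, 7 N at the top). In a hole the pin reaches 12 mm below the top of the bar, so it must be lifted 12 mm or more to free the carrier; let down between holes it rides on the bar at 0.012. The pin is 12 mm in diameter, the holes 16 mm wide
- carrier (a joint): travel of the carrier along the slide, m, growing along slide_base's +y: about 0 in the first hole, 0.050 in the next (middle) hole, 0.100 in the last, each with 2 mm play either way. It slides easily (about 1 N of friction) and does not return by itself; carrier 0.6 kg
- slide_base: base plate of the slide, fixed to the bench, 170 mm (x) by 335 mm (y), 10 mm thick; origin on its underside; the carrier slides along its +y axis. The carrier is an aluminium block 75 mm wide whose top is 54 mm above the bench
- hole0 (a point): first hole of the fixed hole bar, at the level of the bar's top (34 mm above the bench). The pin stands in the first hole at the start; holes are 50 mm apart along slide_base's +y
- hole1 (a point): next (middle, the one wanted) hole of the fixed hole bar, at the level of the bar's top (34 mm above the bench). The pin stands in the first hole at the start; holes are 50 mm apart along slide_base's +y
- hole2 (a point): last hole of the fixed hole bar, at the level of the bar's top (34 mm above the bench). The pin stands in the first hole at the start; holes are 50 mm apart along slide_base's +y
- bottle: bystander: white plastic bottle, 68 mm diameter, 130 mm tall; origin at the centre of its underside
- mug: bystander: steel mug, 80 mm diameter, 85 mm tall; origin at the centre of its underside
- jar: bystander: white jar with a red cap, 64 mm diameter, 75 mm tall; origin at the centre of its underside
- pellet0: the pellet of point pellet0_center; origin at the centre of its underside
- pellet1: the pellet of point pellet1_center; origin at the centre of its underside
- pellet2: the pellet of point pellet2_center; origin at the centre of its underside

How it is judged (in metres and radians):
On the way, in this order (a step that is already met when the one before it is completed fails the run):
1. one pellet stands in each well, with the carrier still locked in the first hole and the pellets let go (((horizontal distance between pellet0_center and well0 below 0.008 m and z of pellet0_center in the frame of well0 between 0.012 and 0.019 m and angle between pellet0_center's own z axis and vertical below 0.2 rad) or (horizontal distance between pellet1_center and well0 below 0.008 m and z of pellet1_center in the frame of well0 between 0.012 and 0.019 m and angle between pellet1_center's own z axis and vertical below 0.2 rad) or (horizontal distance between pellet2_center and well0 below 0.008 m and z of pellet2_center in the frame of well0 between 0.012 and 0.019 m and angle between pellet2_center's own z axis and vertical below 0.2 rad)) and ((horizontal distance between pellet0_center and well1 below 0.008 m and z of pellet0_center in the frame of well1 between 0.012 and 0.019 m and angle between pellet0_center's own z axis and vertical below 0.2 rad) or (horizontal distance between pellet1_center and well1 below 0.008 m and z of pellet1_center in the frame of well1 between 0.012 and 0.019 m and angle between pellet1_center's own z axis and vertical below 0.2 rad) or (horizontal distance between pellet2_center and well1 below 0.008 m and z of pellet2_center in the frame of well1 between 0.012 and 0.019 m and angle between pellet2_center's own z axis and vertical below 0.2 rad)) and ((horizontal distance between pellet0_center and well2 below 0.008 m and z of pellet0_center in the frame of well2 between 0.012 and 0.019 m and angle between pellet0_center's own z axis and vertical below 0.2 rad) or (horizontal distance between pellet1_center and well2 below 0.008 m and z of pellet1_center in the frame of well2 between 0.012 and 0.019 m and angle between pellet1_center's own z axis and vertical below 0.2 rad) or (horizontal distance between pellet2_center and well2 below 0.008 m and z of pellet2_center in the frame of well2 between 0.012 and 0.019 m and angle between pellet2_center's own z axis and vertical below 0.2 rad)) and value of joint carrier between -0.004 and 0.004 m and value of joint plunger below 0.004 m and contact force between the fingers and pellet0 below 0.2 N and contact force between the fingers and pellet1 below 0.2 N and contact force between the fingers and pellet2 below 0.2 N), for 0.2 s.
2. the plunger is pulled up out of the first hole (value of joint plunger above 0.0105 m and value of joint carrier below 0.012 m), for 0.05 s.
At the end, for the whole second after the job is handed in: The carrier is in the next (middle) hole (travel 50 mm within 4.5 mm), the pin is home (lift under 3 mm), the fingers still hold the knob (more than 1.5 N), and one pellet stands upright on the floor of each well (within 8 mm of its centre) (((horizontal distance between pellet0_center and well0 below 0.008 m and z of pellet0_center in the frame of well0 between 0.012 and 0.019 m and angle between pellet0_center's own z axis and vertical below 0.2 rad) or (horizontal distance between pellet1_center and well0 below 0.008 m and z of pellet1_center in the frame of well0 between 0.012 and 0.019 m and angle between pellet1_center's own z axis and vertical below 0.2 rad) or (horizontal distance between pellet2_center and well0 below 0.008 m and z of pellet2_center in the frame of well0 between 0.012 and 0.019 m and angle between pellet2_center's own z axis and vertical below 0.2 rad)) and ((horizontal distance between pellet0_center and well1 below 0.008 m and z of pellet0_center in the frame of well1 between 0.012 and 0.019 m and angle between pellet0_center's own z axis and vertical below 0.2 rad) or (horizontal distance between pellet1_center and well1 below 0.008 m and z of pellet1_center in the frame of well1 between 0.012 and 0.019 m and angle between pellet1_center's own z axis and vertical below 0.2 rad) or (horizontal distance between pellet2_center and well1 below 0.008 m and z of pellet2_center in the frame of well1 between 0.012 and 0.019 m and angle between pellet2_center's own z axis and vertical below 0.2 rad)) and ((horizontal distance between pellet0_center and well2 below 0.008 m and z of pellet0_center in the frame of well2 between 0.012 and 0.019 m and angle between pellet0_center's own z axis and vertical below 0.2 rad) or (horizontal distance between pellet1_center and well2 below 0.008 m and z of pellet1_center in the frame of well2 between 0.012 and 0.019 m and angle between pellet1_center's own z axis and vertical below 0.2 rad) or (horizontal distance between pellet2_center and well2 below 0.008 m and z of pellet2_center in the frame of well2 between 0.012 and 0.019 m and angle between pellet2_center's own z axis and vertical below 0.2 rad)) and value of joint carrier between 0.0455 and 0.0545 m and value of joint plunger below 0.003 m and contact force between the fingers and knob above 1.5 N); the arm keeps its last pose, push and grip.
It fails at once if the bottle is moved more than 30 mm or tipped (distance of bottle from where it was at the start of the episode above 0.03 m or angle between bottle's own z axis and vertical above 0.4 rad).
It fails at once if the mug is moved more than 30 mm or tipped (distance of mug from where it was at the start of the episode above 0.03 m or angle between mug's own z axis and vertical above 0.4 rad).
It fails at once if the jar is moved more than 30 mm or tipped (distance of jar from where it was at the start of the episode above 0.03 m or angle between jar's own z axis and vertical above 0.4 rad).
It also fails if it takes over 72 s, if anything falls off the work surface, if the arm or the gripper's body presses on something with over 40 N, if the wrist force passes 120 N, or if a joint passes its speed limit or range.

ROBOT

A 6-joint arm with a two-finger parallel gripper is mounted at the origin on the work surface. World frame = base frame: x ahead of the robot, y to its left, z up, the work surface at z = 0. Lengths are in m, angles in degrees, forces in N, time in s.
With the tool pointing down it reaches from about 0.4 to 0.825 m from the base axis. Payload 7 kg.
Tool frame: the origin (TCP) lies at the very end of the fingers, on their centre line; the grasp point (between the pads) lies arm.grip_point_offset behind it (arm.grip_point_offset is the distance from the TCP to the grasp point, in m); z points along the fingers, y is the line along which they close (so a half turn about z gives the same grasp; the last joint's range is limited). The gripper opens to 88 mm and grips with 3 to 60 N. Pads are 19 mm wide; open, the fingers measure 130 mm over their backs; the gripper's body (78 mm by 193 mm) begins 47 mm behind the grasp point.
Start: joints at [82.111, 20.546, 0.682, 0, -70.136, -16.507], TCP at [0.279, 0.615, 0.227] pointing down, gripper open.
Joint ranges: [-176.03, 176.03], [-82.01, 121.73], [-58.28, 71.71], [-173.87, 95.51], [-174.79, -0.11], [-173.66, 173.66]. Speed limits (degrees/s): [136.94, 136.94, 172.46, 180, 180, 180].

INTERFACE

Orientations are given as [roll, pitch, yaw] about the fixed x, y, z axes, in that order (R = Rz(yaw) Ry(pitch) Rx(roll)).
In Python, from cell import arm, camera, workorder, outline_of gives the robot as it stands.
- The arm moves only by the tool carry_out, never from a script. Its argument "steps" is one flat list of numbers, 7 for each row, row after row: the shift along the tool's x, y, z in m, then the turn, a rotation vector about the tool's x, y, z in degrees, then the finger opening in m, from 0 to 0.0876. A call has 1 to 8 rows; each row shifts and turns the commanded pose from where the row before left it, along the tool's axes as they then stand; what a row does not reach is not made up. A row lasts 1/12 s, in which the tool goes at most 41.7 mm and 7.16 degrees, less where a joint would pass 70% of its speed; a pose out of reach is approached as far as the arm can. A call with a gripper value outside its range is refused whole. The fingers move at their own pace and stop on an object; the grip force is fixed at half the most. Time passes only in rows, so rows that do not move let the fingers close. It gives the time, the measured TCP pose, the force, the opening and the grip force at its end, in the units of the state.
- arm.get_obs(): the state, without advancing time (a new reading comes with each control period).
- camera(name): name is "scene" or "top" or "wrist"; returns a dict with "image" (384x512x3 uint8, red, green, blue), "camera_matrix" (3x3 intrinsics, pixels), "k1" (the pictures are not rectified: a ray, as slopes to the right and down, at radius r is drawn at 1 + k1 r^2 times it, then the intrinsics apply), "position" and "rotation" of the camera in the world; the wrist camera has in their place "tool_from_camera" (4x4, takes a point from camera to tool coordinates, whose origin is the TCP and whose axes are the flange's). Camera axes: x right, y down, z forward; pixel columns grow to the right and rows downward; lengths in m; the calibration is good to about 2 mm. A picture is of the moment at which its call begins: read the wrist's pose just before it. There is no depth.
- workorder.hand_in(): hands the job in; it is judged then, once.
Trained networks look in the newest picture that a camera, given by its name, has taken for a name from the list of things; names that differ only in an ending like _2 or _b are one class to them, and where a whole thing is asked for, a point or a joint stands for the part that bears it (a point fixed in the world has none). Each returns a list of dicts, best first, with "score" (0 to 1); they miss things now and then, are a little off and sometimes report something else, mostly with a low value. They report only what shows in the picture. A call takes as long as a camera call.
- outline_of(camera, label): "region" (384x512 bool, what is visible of it) and "bbox" ([left, top, right, bottom] in pixels, round what is visible of it).
The state is a dict: "clock": time; "joint_pos": joint angles; "qd": joint speeds; "tau": joint torques, N m; "position": TCP position; "eef_rot": TCP orientation; "wrist_force": force on the tool from outside, world axes, zero at the start; "moment": the same for the moment, N m; "finger_gap": finger opening in m; "finger_force": force on a finger pad.
Only numpy, scipy, OpenCV 4.12 (cv2) and the standard library are available. Lean on these libraries where they do the work, as an engineer would, in place of code of your own. Each camera call takes 0.05 s, during which the arm holds its last target. There are 200 camera calls.

## Working session

There is one attempt and no reset: what is moved stays moved. The work goes in short steps, Python scripts to look and compute and a tool call to move; the robot and the scene stay as the last step left them, time stands still between calls to the robot, and variables do not carry over. Pictures are saved under pics/ and viewed, at most 10 in all, crops included, and the job is handed in when it is done.

Besides the shell and the picture viewer there is one more tool, called after "Request:" by a JSON object that holds its "name" and its "arguments". carry_out: Moves the arm, as the interface text tells. Its arguments: {"type":"object","properties":{"steps":{"type":"array"}},"required":["steps"]}

```bash
mkdir -p pics; ls; cat > h.py <<'E'
import numpy as np, cv2
from cell import arm, camera, workorder, outline_of
from scipy.spatial.transform import Rotation as R
def cam(name):
    o=arm.get_obs(); c=camera(name)
    if name=="wrist":
        T=np.array(c["tool_from_camera"]); Rt=R.from_euler('xyz',o["eef_rot"],degrees=True).as_matrix()
        c["position"]=Rt@T[:3,3]+o["position"]; c["rotation"]=Rt@T[:3,:3]
    return c
def ray(c,uv):
    K=np.array(c["camera_matrix"]);k=c["k1"]
    s=cv2.undistortPoints(np.array([[uv]],float),K,np.array([k,0,0,0,0.]))[0,0]
    return np.array(c["rotation"])@np.array([s[0],s[1],1.])
def at(c,uv,z):
    d=ray(c,uv);p=np.array(c["position"]);return p+d*(z-p[2])/d[2]
def proj(c,P):
    q=(np.array(P)-c["position"])@np.array(c["rotation"])
    return cv2.projectPoints(q[None].astype(float) if q.ndim==1 else q.astype(float),np.zeros(3),np.zeros(3),np.array(c["camera_matrix"]),np.array([c["k1"],0,0,0,0.]))[0][:,0]
def save(c,f): cv2.imwrite("pics/"+f,c["image"][:,:,::-1])
E
python3 - <<'E'
from h import *
print(arm.get_obs(), arm.grip_point_offset)
for n in("top","scene"):
    c=cam(n); save(c,n+"0.png"); print(n,c["position"],np.round(c["rotation"],3).tolist(),c["camera_matrix"],c["k1"])
    for l in("pellet0","tray","slide_base","knob","well0","hole1","carrier","bottle","mug","jar"):
        for r in outline_of(n,l)[:4]:
            ys,xs=np.nonzero(r["region"]);print(l,round(r["score"],2),r["bbox"],xs.mean().round(1),ys.mean().round(1),len(xs))
a=cv2.imread("pics/top0.png");b=cv2.imread("pics/scene0.png")
E
```

```text
pics
{'clock': 0.0, 'joint_pos': array([ 8.21091628e+01,  2.05920389e+01,  6.33560001e-01, -2.00418246e-02,
       -7.01352777e+01, -1.65053824e+01]), 'qd': array([-0.06098687, -0.05754721,  0.03654163,  0.05624832, -0.08952525,
       -0.08143874]), 'tau': array([-7.85475295e-04, -5.82718956e+01,  2.93055832e+01,  6.99716449e+00,
        6.88796034e-03, -1.61645589e-04]), 'position': array([0.27864429, 0.6142667 , 0.22561449]), 'eef_rot': array([ 1.79904754e+02, -8.57521088e-03, -2.44030381e+01]), 'wrist_force': array([0.56190516, 0.63713788, 0.15964188]), 'moment': array([ 0.05054016, -0.05470084,  0.05302023]), 'finger_force': 0.0, 'finger_gap': 0.08769518272428964} 0.0188
top [0.54467019 0.1011495  1.24536364] [-175.641, 0.598, -91.259] [[354.05757804   0.         258.65745521]
 [  0.         354.05757804 190.77841725]
 [  0.           0.           1.        ]] -0.0645980370303232
pellet0 0.5 [370.0, 210.5, 379.9, 216.8] 375.3 212.6 57
pellet0 0.42 [368.7, 233.5, 378.3, 238.3] 374.0 234.0 51
tray 0.93 [340.3, 194.4, 395.2, 248.6] 366.4 221.2 2279
tray 0.74 [305.2, 222.9, 310.2, 2
[... 1132 characters left out ...]
] 106.6 252.1 188
tray 0.73 [69.9, 212.6, 161.0, 282.5] 114.1 246.7 3161
slide_base 0.82 [170.8, 165.2, 308.2, 244.1] 235.0 200.0 5443
slide_base 0.44 [300.4, 116.8, 327.8, 147.9] 315.1 133.0 746
well0 0.88 [175.2, 173.8, 270.0, 224.4] 222.1 195.8 2297
hole1 0.91 [171.2, 162.3, 305.0, 240.0] 234.4 200.0 5503
hole1 0.41 [177.4, 175.8, 191.8, 192.3] 186.1 182.4 143
carrier 0.86 [178.2, 173.0, 271.0, 221.4] 221.7 195.8 2284
bottle 0.69 [205.6, 230.6, 240.6, 293.8] 222.7 265.6 1585
bottle 0.24 [70.1, 209.6, 160.8, 283.9] 114.2 246.9 3161
mug 0.69 [303.3, 120.0, 325.8, 147.4] 314.9 133.6 705
mug 0.4 [116.8, 222.8, 127.6, 237.8] 122.3 227.4 151
jar 0.86 [298.1, 194.1, 326.2, 229.0] 312.4 211.3 878
```

```bash
sed -i 's/^    return c$/    else: c["rotation"]=R.from_euler("xyz",c["rotation"],degrees=True).as_matrix()\n    return c/' h.py
python3 - <<'E'
from h import *
a=cv2.imread("pics/top0.png")[120:270,120:410]; cv2.imwrite("pics/topc.png",cv2.resize(a,(790,409),interpolation=cv2.INTER_CUBIC))
c=cam("top")
print(c["rotation"].round(3), cam("wrist")["tool_from_camera"])
for n,uv,z in(("pelA",(375.3,212.6),.036),("pelB",(374,234),.036),("pelC",(357.2,228.8),.036),("tray",(366.4,221.2),.01),("knob",(307.7,223.5),.085),("base",(267.3,207),.01),("carr",(284.2,204.8),.05),("bottle",(328,145),.1),("mug",(153,232),.06),("jar",(242,152),.07)): print(n,at(c,uv,z).round(3))
E
```

```text
[[-0.022 -0.997  0.076]
 [-1.     0.023  0.009]
 [-0.01  -0.076 -0.997]] [[-5.19346733e-04 -9.65401877e-01 -2.60766075e-01  6.87026587e-02]
 [ 9.99999794e-01 -4.03275532e-04 -4.98621879e-04  6.91530842e-04]
 [ 3.76209920e-04 -2.60766280e-01  9.65401888e-01 -1.57646456e-01]
 [ 0.00000000e+00  0.00000000e+00  0.00000000e+00  1.00000000e+00]]
pelA [ 0.553 -0.286  0.036]
pelB [ 0.48  -0.278  0.036]
pelC [ 0.5   -0.221  0.036]
tray [ 0.524 -0.261  0.01 ]
knob [ 0.523 -0.046  0.085]
base [0.582 0.083 0.01 ]
carr [0.587 0.026 0.05 ]
bottle [ 0.778 -0.12   0.1  ]
mug [0.504 0.47  0.06 ]
jar [0.767 0.165 0.07 ]
```

View pics/topc.png

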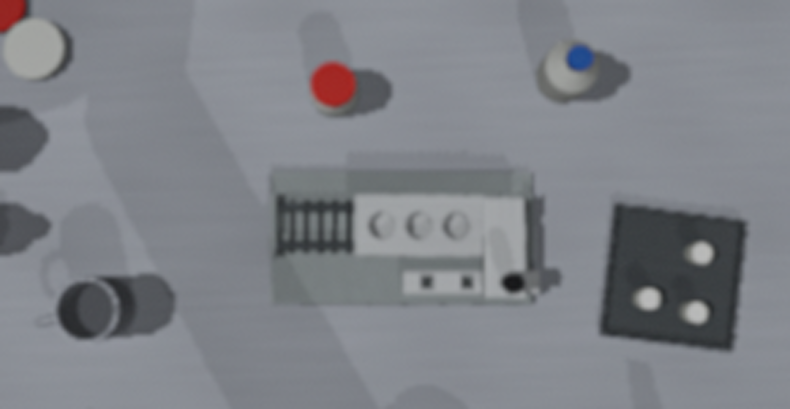

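View pics/scene0.png

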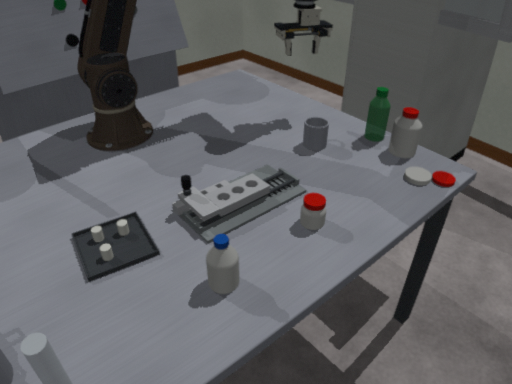

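```bash
cat >> h.py <<'E'
def plan(target,n,g=0.0876,yaw=-90.):
    o=arm.get_obs();p=o["position"];r=o["eef_rot"];psi=r[2];d=(np.array(target)-p)/n;out=[]
    for i in range(n):
        dy=np.clip(yaw-psi,-7,7);c,s=np.cos(np.radians(psi)),np.sin(np.radians(psi))
        out.append([round(c*d[0]+s*d[1],4),round(s*d[0]-c*d[1],4),round(-d[2],4),0,0,round(-dy,1),g]);psi+=dy
    return out
E
python3 -c "
from h import *
for r in plan([.56,0,.25],17): print(r)"
```

```text
[np.float64(0.03), np.float64(0.0261), np.float64(-0.0014), 0, 0, np.float64(7.0), 0.0876]
[np.float64(0.033), np.float64(0.0222), np.float64(-0.0014), 0, 0, np.float64(7.0), 0.0876]
[np.float64(0.0354), np.float64(0.0181), np.float64(-0.0014), 0, 0, np.float64(7.0), 0.0876]
[np.float64(0.0374), np.float64(0.0136), np.float64(-0.0014), 0, 0, np.float64(7.0), 0.0876]
[np.float64(0.0387), np.float64(0.009), np.float64(-0.0014), 0, 0, np.float64(7.0), 0.0876]
[np.float64(0.0395), np.float64(0.0042), np.float64(-0.0014), 0, 0, np.float64(7.0), 0.0876]
[np.float64(0.0398), np.float64(-0.0007), np.float64(-0.0014), 0, 0, np.float64(7.0), 0.0876]
[np.float64(0.0394), np.float64(-0.0055), np.float64(-0.0014), 0, 0, np.float64(7.0), 0.0876]
[np.float64(0.0384), np.float64(-0.0103), np.float64(-0.0014), 0, 0, np.float64(7.0), 0.0876]
[np.float64(0.0369), np.float64(-0.0149), np.float64(-0.0014), 0, 0, np.float64(2.6), 0.0876]
[np.float64(0.0362), np.float64(-0.0165), np.float64(-0.0014), 0, 0, np.float64(-0.0), 0.0876]
[np.float64(0.0362), np.float64(-0.0165), np.float64(-0.0014), 0, 0, np.float64(-0.0), 0.0876]
[np.float64(0.0362), np.float64(-0.0165), np.float64(-0.0014), 0, 0, np.float64(-0.0), 0.0876]
[np.float64(0.0362), np.float64(-0.0165), np.float64(-0.0014), 0, 0, np.float64(-0.0), 0.0876]
[np.float64(0.0362), np.float64(-0.0165), np.float64(-0.0014), 0, 0, np.float64(-0.0), 0.0876]
[np.float64(0.0362), np.float64(-0.0165), np.float64(-0.0014), 0, 0, np.float64(-0.0), 0.0876]
[np.float64(0.0362), np.float64(-0.0165), np.float64(-0.0014), 0, 0, np.float64(-0.0), 0.0876]
```

Request:
{"name": "carry_out", "arguments": {"steps": [0.03,0.026,-0.0014,0,0,7,0.0876,0.033,0.022,-0.0014,0,0,7,0.0876,0.0355,0.018,-0.0014,0,0,7,0.0876,0.0375,0.0135,-0.0014,0,0,7,0.0876,0.0385,0.009,-0.0014,0,0,7,0.0876,0.0395,0.004,-0.0014,0,0,7,0.0876,0.04,-0.0005,-0.0014,0,0,7,0.0876,0.0395,-0.0055,-0.0014,0,0,7,0.0876]}}

```text
clock: 1.87
position: [0.4119, 0.3238, 0.2382]
eef_rot: [-180.0, 0.0, -80.7]
wrist_force: [1.8, 0.5, 0.5]
finger_gap: 0.0878
finger_force: 0.0
```

Request:
{"name": "carry_out", "arguments": {"steps": [0.0385,-0.01,-0.0014,0,0,7,0.0876,0.037,-0.015,-0.0014,0,0,2.6,0.0876,0.036,-0.0165,-0.0014,0,0,0,0.0876,0.036,-0.0165,-0.0014,0,0,0,0.0876,0.036,-0.0165,-0.0014,0,0,0,0.0876,0.036,-0.0165,-0.0014,0,0,0,0.0876,0.036,-0.0165,-0.0014,0,0,0,0.0876,0.036,-0.0165,-0.0014,0,0,0,0.0876]}}

```text
clock: 2.53
position: [0.544, 0.0351, 0.2495]
eef_rot: [-180.0, 0.0, -90.0]
wrist_force: [1.2, 0.8, 1.2]
finger_gap: 0.0873
finger_force: 0.0
```

Request:
{"name": "carry_out", "arguments": {"steps": [0.036,-0.0165,-0.0014,0,0,0,0.0876,0,0,0,0,0,0,0.0876,0,0,0,0,0,0,0.0876]}}

```text
clock: 2.78
position: [0.5604, -0.0012, 0.25]
eef_rot: [180.0, -0.0, -90.2]
wrist_force: [-0.3, 0.2, -0.4]
finger_gap: 0.0876
finger_force: 0.0
```

```bash
python3 - <<'E'
from h import *
o=arm.get_obs();print(o["clock"],o["position"],o["eef_rot"])
c=cam("wrist"); save(c,"w1.png"); print(c["camera_matrix"],c["k1"],c["position"])
import pickle; pickle.dump(c,open("w1.pkl","wb"))
for l in("knob","carrier","slide_base","pellet0","well0"):
    for r in outline_of("wrist",l)[:3]:
        ys,xs=np.nonzero(r["region"]);print(l,round(r["score"],2),r["bbox"],xs.mean().round(1),ys.mean().round(1),len(xs))
E
```

```text
2.7833 [ 0.56037982 -0.00115132  0.25002281] [ 1.79970301e+02 -1.25538612e-02 -9.02330892e+01]
[[268.91630195   0.         256.74607648]
 [  0.         268.91630195 187.73758718]
 [  0.           0.           1.        ]] -0.004779616865488939 [ 0.55889759 -0.07108994  0.40768456]
knob 0.57 [278.2, 126.9, 299.8, 148.3] 289.2 136.4 474
carrier 0.84 [206.2, 117.4, 299.7, 264.2] 241.1 168.6 8103
slide_base 0.87 [189.2, 103.7, 307.0, 295.6] 242.9 185.4 17518
slide_base 0.61 [206.8, 112.3, 303.4, 239.5] 241.0 168.6 8133
pellet0 0.62 [299.6, 0.0, 312.0, 3.7] 303.5 1.6 56
well0 0.77 [203.7, 114.5, 299.8, 265.1] 241.1 169.0 8128
```

View pics/w1.png

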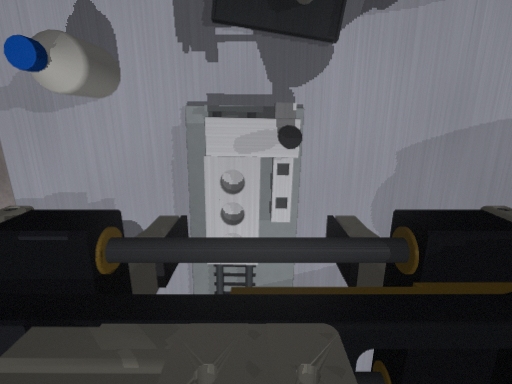

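Request:
{"name": "carry_out", "arguments": {"steps": [0.034,0.01,0.01,0,0,0,0.06,0.034,0.01,0.01,0,0,0,0.05,0.034,0.01,0.01,0,0,0,0.05,0.034,0.01,0.01,0,0,0,0.05,0.034,0.01,0.01,0,0,0,0.05,0,0,0,0,0,0,0.05,0,0,0,0,0,0,0.05]}}

```text
clock: 3.67
position: [0.5091, -0.1697, 0.2]
eef_rot: [179.9, 0.0, -90.1]
wrist_force: [-0.1, 0.6, 0.0]
finger_gap: 0.0513
finger_force: 0.0
```

```bash
python3 - <<'E'
from h import *
import pickle
c=pickle.load(open("w1.pkl","rb"))
for n,uv,z in(("w0",(233,180),.054),("w1",(233,212),.054),("h1",(283,169),.034),("h2",(282,202),.034),("knobtop",(289.5,136.5),.104)): print(n,at(c,uv,z).round(4))
g=c["image"][95:255,170:320]; cv2.imwrite("pics/w1c.png",cv2.resize(g[:,:,::-1],None,fx=3.7,fy=3.7,interpolation=cv2.INTER_CUBIC))
o=arm.get_obs();print(o["clock"],o["position"],o["eef_rot"])
c=cam("wrist"); save(c,"w2.png"); pickle.dump(c,open("w2.pkl","wb"))
for r in outline_of("wrist","pellet0")[:5]:
    ys,xs=np.nonzero(r["region"]);print(round(r["score"],2),r["bbox"],xs.mean().round(1),ys.mean().round(1),len(xs))
gr=cv2.cvtColor(c["image"],cv2.COLOR_RGB2GRAY); m=((gr>140)*255).astype(np.uint8);n,l,st,ce=cv2.connectedComponentsWithStats(m)
for i in range(1,n):
    if 100<st[i,4]<2500: print(st[i],ce[i].round(1))
E
```

```text
w0 [0.591  0.0133 0.054 ]
w1 [0.5922 0.0592 0.054 ]
h1 [0.5217 0.0024 0.034 ]
h2 [0.5221 0.0514 0.034 ]
knobtop [ 0.5222 -0.0481  0.104 ]
3.6667 [ 0.5091221  -0.1697124   0.19997868] [ 1.79946728e+02  3.89213172e-04 -9.00856491e+01]
0.94 [206.3, 53.0, 228.5, 78.0] 218.3 65.6 518
0.8 [257.1, 114.3, 279.8, 139.9] 265.9 127.7 372
0.78 [270.3, 61.7, 292.2, 85.3] 282.7 73.8 483
[207  54  22  22 380] [217.3  64.4]
[273  63  22  22 370] [283.7  73.3]
[257 118  21  22 348] [266.9 128.5]
[205 263  33  24 692] [221.7 274.8]
[ 254  263   56   24 1194] [280.8 274.6]
```

View pics/w1c.png

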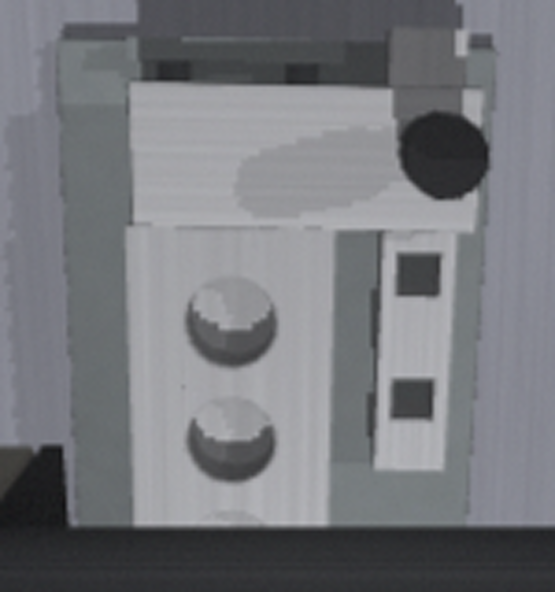

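View pics/w2.png

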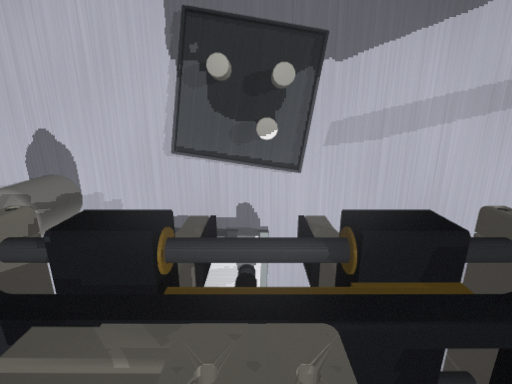

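```bash
python3 - <<'E'
from h import *
import pickle
c=pickle.load(open("w1.pkl","rb"))
for n,uv,z in(("w0",(232.6,181.8),.054),("w1",(232.4,213.6),.054),("h1",(283,169),.034),("h2",(281.4,203.1),.034)): print(n,at(c,uv,z).round(4))
c=pickle.load(open("w2.pkl","rb"))
for uv in((217.5,65),(283.7,73.5),(266.9,128.5)): print(at(c,uv,.036).round(4))
E
```

```text
w0 [0.5916 0.0158 0.054 ]
w1 [0.5931 0.0616 0.054 ]
h1 [0.5217 0.0024 0.034 ]
h2 [0.523  0.0531 0.034 ]
[ 0.5506 -0.2933  0.036 ]
[ 0.4773 -0.2844  0.036 ]
[ 0.4955 -0.2246  0.036 ]
```

Request:
{"name": "carry_out", "arguments": {"steps": [0.0138,0.0034,0.029,0,0,0,0.05,0.0138,0.0034,0.029,0,0,0,0.05,0.0138,0.0034,0.029,0,0,0,0.05,0.0138,0.0034,0.028,0,0,0,0.05,0,0,0,0,0,0,0.05,0,0,0,0,0,0,0.05]}}

```text
clock: 4.27
position: [0.4962, -0.2234, 0.0845]
eef_rot: [179.9, 0.0, -89.9]
wrist_force: [0.6, 0.1, 0.2]
finger_gap: 0.05
finger_force: 0.0
```

```bash
cat > look.py <<'E'
from h import *
import pickle,sys
o=arm.get_obs();print(o["clock"],o["position"].round(4),o["eef_rot"].round(2),o["finger_gap"],o["finger_force"])
c=cam("wrist"); save(c,sys.argv[1]+".png"); pickle.dump(c,open(sys.argv[1]+".pkl","wb"))
z=float(sys.argv[2])
gr=cv2.cvtColor(c["image"],cv2.COLOR_RGB2GRAY); m=((gr>140)*255).astype(np.uint8);n,l,st,ce=cv2.connectedComponentsWithStats(m)
for i in range(1,n):
    if 150<st[i,4]<3500 and st[i,1]<260: print(st[i],ce[i].round(1),at(c,ce[i],z).round(4))
E
python3 look.py w3 .036; python3 -c "
from h import *
print([(r['score'],r['bbox']) for r in outline_of('wrist','pellet0')])"
```

```text
4.2667 [ 0.4962 -0.2234  0.0845] [179.85   0.   -89.94] 0.04998912661001731 0.0
[ 164   97   41   35 1018] [182.5 113.3] [ 0.5496 -0.2947  0.036 ]
[263 110  34  34 884] [279.7 126.6] [ 0.4776 -0.2852  0.036 ]
[240 183  31  35 769] [255.7 201.4] [ 0.4955 -0.2263  0.036 ]
[(0.94, [242.4, 177.2, 272.5, 216.5]), (0.92, [165.1, 98.6, 205.5, 131.2]), (0.73, [258.0, 111.9, 296.1, 146.0])]
```

View pics/w3.png

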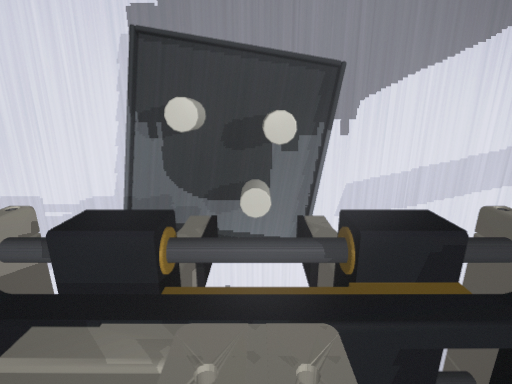

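Request:
{"name": "carry_out", "arguments": {"steps": [0.001,0.0005,0.03,0,0,0,0.05,0.001,0.0005,0.029,0,0,0,0.05,0,0,0,0,0,0,0.05,0,0,0,0,0,0,0.01,0,0,0,0,0,0,0.01,0,0,0,0,0,0,0.01,0,0,0,0,0,0,0.01,0,0,0,0,0,0,0.01]}}

```text
clock: 5.03
position: [0.4966, -0.2263, 0.028]
eef_rot: [-179.8, -0.0, -90.0]
wrist_force: [-0.9, 1.0, 5.5]
finger_gap: 0.0249
finger_force: 30.0
```

Request:
{"name": "carry_out", "arguments": {"steps": [0,0,0,0,0,0,0.01,0,0,-0.03,0,0,0,0.01,0,0,-0.04,0,0,0,0.01,0,0,-0.04,0,0,0,0.01,0,0,-0.03,0,0,0,0.01,0,0,0,0,0,0,0.01,0,0,0,0,0,0,0.01]}}

```text
clock: 5.62
position: [0.4966, -0.2264, 0.1692]
eef_rot: [-179.7, -0.0, -90.0]
wrist_force: [-0.7, -0.8, -1.2]
finger_gap: 0.0249
finger_force: 30.0
```

```bash
python3 look.py w4 .036; python3 -c "
from h import *
i=cv2.imread('pics/w4.png')[150:300,150:350];cv2.imwrite('pics/w4c.png',cv2.resize(i,(800,600),interpolation=cv2.INTER_CUBIC))"
```

```text
5.6167 [ 0.4966 -0.2264  0.1692] [-1.7969e+02 -3.0000e-02 -9.0000e+01] 0.024859648712171535 29.997886419296265
[193 106  24  24 440] [204.3 117.3] [ 0.5508 -0.2943  0.036 ]
[263 115  24  25 465] [274.5 126.6] [ 0.4771 -0.2847  0.036 ]
```

View pics/w4c.png

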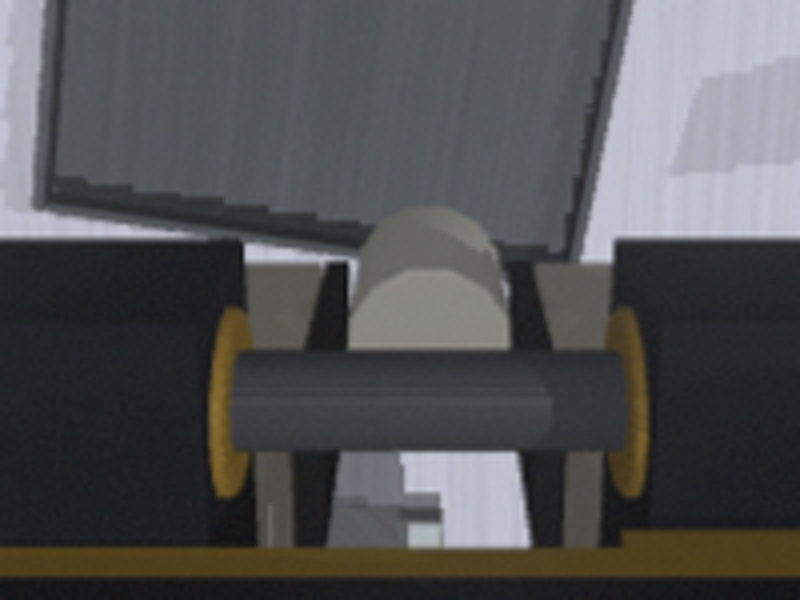

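```bash
cat > held.py <<'E'
from h import *
import pickle,sys
from scipy.optimize import least_squares
c=pickle.load(open(sys.argv[1]+".pkl","rb")); vt,vb=map(float,sys.argv[2:4])
K=c["tool_from_camera"]; p=np.array(c["position"])-c["rotation"]@np.linalg.inv(np.array(K))[:3,:3].T@np.zeros(3)
T=np.array(K); tcp=c["position"]-c["rotation"]@T[:3,:3].T@T[:3,3]
f=lambda q:[proj(c,[tcp[0],tcp[1]+q[0]-.013,tcp[2]+q[1]])[0,1]-vt,proj(c,[tcp[0],tcp[1]+q[0]-.013,tcp[2]+q[1]-.032])[0,1]-vb]
print("tcp",tcp,"yoff, top-above-tcp",least_squares(f,[0,.012]).x.round(4))
E
python3 held.py w4 217 201.75
```

```text
tcp [ 0.49659397 -0.2263688   0.16915471] yoff, top-above-tcp [ 0.0071 -0.0065]
```

Request:
{"name": "carry_out", "arguments": {"steps": [-0.0333,-0.0098,0,0,0,0,0.01,-0.0333,-0.0098,0,0,0,0,0.01,-0.0333,-0.0098,0,0,0,0,0.01,-0.0333,-0.0098,0,0,0,0,0.01,-0.0333,-0.0098,0,0,0,0,0.01,-0.0333,-0.0098,0,0,0,0,0.01,-0.0333,-0.0098,0.01,0,0,0,0.01,-0.0333,-0.0098,0.01,0,0,0,0.01]}}

```text
clock: 6.33
position: [0.5735, 0.0418, 0.1453]
eef_rot: [179.9, -0.0, -90.0]
wrist_force: [-0.1, -0.4, -0.4]
finger_gap: 0.0251
finger_force: 30.0
```

Request:
{"name": "carry_out", "arguments": {"steps": [-0.0333,-0.0098,0.015,0,0,0,0.01,-0.0333,-0.0098,0.015,0,0,0,0.01,0,0,0,0,0,0,0.01,0,0,0,0,0,0,0.01,0,0,0,0,0,0,0.01]}}

```text
clock: 6.75
position: [0.5924, 0.1065, 0.115]
eef_rot: [179.8, -0.1, -90.0]
wrist_force: [-0.4, 0.4, -0.8]
finger_gap: 0.0243
finger_force: 30.0
```

```bash
python3 look.py w5 .054; python3 -c "
from h import *
i=cv2.imread('pics/w5.png')[20:270,170:360];cv2.imwrite('pics/w5c.png',cv2.resize(i,None,fx=2.4,fy=2.4,interpolation=cv2.INTER_CUBIC))"
```

```text
6.75 [0.5924 0.1065 0.115 ] [ 1.7984e+02 -8.0000e-02 -8.9960e+01] 0.02428088573782536 29.998002648353577
[236 117  31  10 299] [250.9 121.3] [0.5955 0.0411 0.054 ]
[237 217  41  21 683] [256.8 228.5] [0.5908 0.1325 0.054 ]
```

View pics/w5c.png

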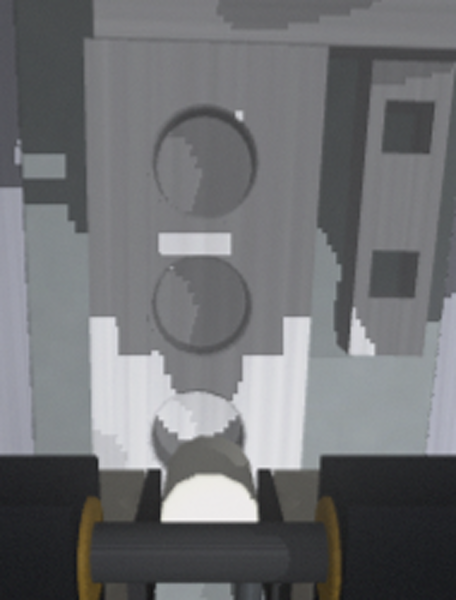

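```bash
python3 - <<'E'
from h import *
import pickle
c=pickle.load(open("w5.pkl","rb"))
for dv in (0,-2):
  for uv in((255.6,87.3),(253.75,147.1),(252.3,201.3)): print(at(c,(uv[0],uv[1]+dv),.054).round(4))
  for uv in((170+408/2.4,20+127/2.4),(170+394/2.4,20+274/2.4)): print("h",at(c,(uv[0],uv[1]+dv),.034).round(4))
E
python3 held.py w5 217.0 202
```

```text
[0.5918 0.0158 0.054 ]
[0.5933 0.0614 0.054 ]
[0.5947 0.1074 0.054 ]
h [0.522  0.0026 0.034 ]
h [0.5232 0.0524 0.034 ]
[0.5918 0.0144 0.054 ]
[0.5933 0.0598 0.054 ]
[0.5947 0.1056 0.054 ]
h [0.5222 0.0011 0.034 ]
h [0.5233 0.0507 0.034 ]
tcp [0.59244654 0.106497   0.11495446] yoff, top-above-tcp [ 0.0081 -0.0092]
```

Request:
{"name": "carry_out", "arguments": {"steps": [0.0003,-0.0022,0.015,0,0,0,0.01,0,0,0.015,0,0,0,0.01,0,0,0.015,0,0,0,0.01,0,0,0.01,0,0,0,0.01,0,0,0,0,0,0,0.01,0,0,0,0,0,0,0.01]}}

```text
clock: 7.3
position: [0.5955, 0.1056, 0.0615]
eef_rot: [180.0, -0.0, -90.1]
wrist_force: [0.3, -0.2, -0.6]
finger_gap: 0.0247
finger_force: 30.0
```

Request:
{"name": "carry_out", "arguments": {"steps": [0,0,0.0015,0,0,0,0.01,0,0,0.001,0,0,0,0.01,0,0,0,0,0,0,0.01]}}

```text
clock: 7.55
position: [0.5959, 0.1063, 0.0596]
eef_rot: [-180.0, 0.0, -90.0]
wrist_force: [-0.4, -0.8, 2.7]
finger_gap: 0.025
finger_force: 30.0
```

Request:
{"name": "carry_out", "arguments": {"steps": [0,0,0,0,0,0,0.032,0,0,0,0,0,0,0.045,0,0,0,0,0,0,0.05,0,0,0,0,0,0,0.05,0,0,-0.03,0,0,0,0.05,0,0,-0.035,0,0,0,0.05,0.01,0,-0.035,0,0,0,0.05,0.0,0,0,0,0,0,0.05]}}

```text
clock: 8.22
position: [0.5992, 0.0968, 0.1663]
eef_rot: [-179.4, 0.1, -89.9]
wrist_force: [0.5, -0.1, 1.1]
finger_gap: 0.0502
finger_force: 0.0
```

```bash
python3 look.py w6 .069; python3 -c "
from h import *
print([(r['score'],r['bbox']) for r in outline_of('wrist','pellet0')])"
```

```text
8.2167 [0.5992 0.0968 0.1663] [-1.7942e+02  1.5000e-01 -8.9920e+01] 0.05020605008109455 0.0
[227  79  52  11 489] [250.9  83.3] [ 6.041e-01 -3.000e-04  6.900e-02]
[248  90  29  21 496] [262.5  99.4] [0.5937 0.0133 0.069 ]
[(0.79, [249.1, 175.1, 278.0, 211.0]), (0.68, [199.2, 0.6, 383.1, 288.4])]
```

```bash
python3 - <<'E'
from h import *
import pickle
o=arm.get_obs(); print(o["position"],o["eef_rot"])
c=pickle.load(open("w6.pkl","rb"))
print(at(c,(263.5,196.5),.069).round(4))
i=cv2.imread('pics/w6.png')[60:240,190:340];cv2.imwrite('pics/w6c.png',cv2.resize(i,None,fx=3,fy=3,interpolation=cv2.INTER_CUBIC))
E
```

```text
[0.59643279 0.09677257 0.16070933] [-1.79805015e+02  1.07969421e-01 -9.00175282e+01]
[0.5921 0.1048 0.069 ]
```

View pics/w6c.png

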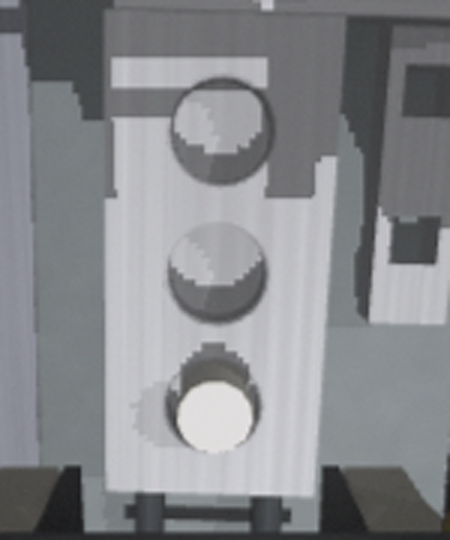

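Request:
{"name": "carry_out", "arguments": {"steps": [0.0382,0.0119,0,0,0,0,0.05,0.0382,0.0119,0,0,0,0,0.05,0.0382,0.0119,0,0,0,0,0.05,0.0382,0.0119,0,0,0,0,0.05,0.0382,0.0119,0,0,0,0,0.05,0.0382,0.0119,0,0,0,0,0.05,0.0382,0.0119,0,0,0,0,0.05,0.0382,0.0119,0,0,0,0,0.05]}}

```text
clock: 8.98
position: [0.4988, -0.2104, 0.1577]
eef_rot: [179.9, 0.0, -90.0]
wrist_force: [1.6, -1.0, 0.2]
finger_gap: 0.0499
finger_force: 0.0
```

Request:
{"name": "carry_out", "arguments": {"steps": [0.0382,0.0119,0.01,0,0,0,0.05,0.0382,0.0119,0.01,0,0,0,0.05,0,0,0.03,0,0,0,0.05,0,0,0.025,0,0,0,0.05,0,0,0,0,0,0,0.05,0,0,0,0,0,0,0.05]}}

```text
clock: 9.48
position: [0.475, -0.2853, 0.0822]
eef_rot: [179.7, 0.1, -90.0]
wrist_force: [0.3, -0.5, 0.5]
finger_gap: 0.0503
finger_force: 0.0
```

```bash
python3 look.py w7 .036;python3 -c "
from h import *
print([(r['score'],r['bbox']) for r in outline_of('wrist','pellet0')])"
```

```text
9.4833 [ 0.475  -0.2853  0.0822] [ 1.7972e+02  5.0000e-02 -9.0010e+01] 0.050315607040691414 0.0
[143 180  32  29 721] [158.9 194. ] [ 0.5506 -0.2953  0.036 ]
[236 191  32  31 772] [251.8 205.7] [ 0.4774 -0.2853  0.036 ]
[(0.65, [235.9, 183.0, 267.1, 220.4]), (0.6, [145.2, 172.4, 183.2, 209.3])]
```

Request:
{"name": "carry_out", "arguments": {"steps": [0,-0.0022,0.028,0,0,0,0.05,0,0,0.028,0,0,0,0.05,0,0,0,0,0,0,0.05,0,0,0,0,0,0,0.01,0,0,0,0,0,0,0.01,0,0,0,0,0,0,0.01,0,0,0,0,0,0,0.01,0,0,0,0,0,0,0.01]}}

```text
clock: 10.25
position: [0.4798, -0.2857, 0.0294]
eef_rot: [-179.9, -0.0, -90.0]
wrist_force: [-0.6, 0.4, 5.6]
finger_gap: 0.0243
finger_force: 30.0
```

Request:
{"name": "carry_out", "arguments": {"steps": [0,0,0,0,0,0,0.01,0,0,-0.03,0,0,0,0.01,0,0,-0.04,0,0,0,0.01,0,0,-0.04,0,0,0,0.01,0,0,-0.03,0,0,0,0.01,0,0,0,0,0,0,0.01,0,0,0,0,0,0,0.01]}}

```text
clock: 10.83
position: [0.48, -0.2858, 0.1707]
eef_rot: [-179.7, -0.1, -90.0]
wrist_force: [-1.4, 0.4, -1.2]
finger_gap: 0.0247
finger_force: 30.0
```

Request:
{"name": "carry_out", "arguments": {"steps": [-0.0384,-0.0129,0,0,0,0,0.01,-0.0384,-0.0129,0,0,0,0,0.01,-0.0384,-0.0129,0,0,0,0,0.01,-0.0384,-0.0129,0,0,0,0,0.01,-0.0384,-0.0129,0,0,0,0,0.01,-0.0384,-0.0129,0,0,0,0,0.01,-0.0384,-0.0129,0,0,0,0,0.01,-0.0384,-0.0129,0,0,0,0,0.01]}}

```text
clock: 11.5
position: [0.5814, 0.0236, 0.1668]
eef_rot: [179.9, -0.0, -90.0]
wrist_force: [1.2, -0.6, -0.7]
finger_gap: 0.0247
finger_force: 30.0
```

Request:
{"name": "carry_out", "arguments": {"steps": [-0.0384,-0.0129,0.01,0,0,0,0.01,0,0,0.02,0,0,0,0.01,0,0,0.02,0,0,0,0.01,0,0,0,0,0,0,0.01,0,0,0,0,0,0,0.01]}}

```text
clock: 11.92
position: [0.5935, 0.0596, 0.1162]
eef_rot: [179.8, -0.1, -90.0]
wrist_force: [0.5, -0.5, 0.4]
finger_gap: 0.0247
finger_force: 30.0
```

```bash
python3 look.py w8 .054; python3 - <<'E'
from h import *
print([(r['score'],r['bbox']) for r in outline_of('wrist','pellet0')])
a=cv2.imread('pics/w5.png')[190:240,215:300];b=cv2.imread('pics/w8.png')[190:240,215:300]
g=cv2.cvtColor(b,cv2.COLOR_BGR2GRAY); print(g[::1,41].tolist()); print(cv2.cvtColor(a,cv2.COLOR_BGR2GRAY)[:,41].tolist())
E
```

```text
11.9167 [0.5935 0.0596 0.1162] [ 1.7977e+02 -1.0000e-01 -8.9990e+01] 0.024655885059655668 29.996769726276398
[170   0  17  10 158] [178.1   4.4] [ 0.6483 -0.0873  0.054 ]
[236 115  31  10 303] [251.1 119.5] [ 0.5963 -0.0072  0.054 ]
[237 216  40  22 723] [256.6 227.9] [0.592  0.0856 0.054 ]
[(0.93, [237.6, 200.0, 276.0, 235.6]), (0.66, [242.7, 259.0, 266.6, 272.1])]
[188, 189, 189, 189, 189, 189, 188, 190, 190, 190, 144, 106, 101, 102, 103, 103, 103, 100, 100, 99, 99, 98, 98, 98, 99, 102, 171, 221, 230, 232, 233, 233, 233, 233, 233, 233, 233, 233, 234, 234, 234, 233, 233, 233, 233, 234, 233, 146, 63, 54]
[194, 194, 196, 194, 193, 197, 197, 197, 197, 198, 198, 164, 118, 104, 104, 104, 102, 100, 100, 100, 103, 100, 100, 99, 99, 100, 101, 149, 214, 232, 234, 234, 235, 235, 234, 235, 235, 235, 235, 235, 235, 236, 235, 236, 235, 235, 235, 148, 62, 50]
```

Request:
{"name": "carry_out", "arguments": {"steps": [-0.001,0,0.015,0,0,0,0.01,0,0,0.015,0,0,0,0.01,0,0,0.015,0,0,0,0.01,0,0,0.01,0,0,0,0.01,0,0,0,0,0,0,0.01,0,0,0,0,0,0,0.01]}}

```text
clock: 12.52
position: [0.5953, 0.0607, 0.0636]
eef_rot: [-180.0, -0.0, -90.0]
wrist_force: [0.1, -0.6, -0.1]
finger_gap: 0.0246
finger_force: 30.0
```

Request:
{"name": "carry_out", "arguments": {"steps": [0,0,0.0015,0,0,0,0.01,0,0,0.001,0,0,0,0.01,0,0,0,0,0,0,0.01]}}

```text
clock: 12.77
position: [0.5956, 0.0612, 0.0614]
eef_rot: [-179.9, 0.0, -90.0]
wrist_force: [-0.5, -0.0, 3.9]
finger_gap: 0.0247
finger_force: 30.0
```

Request:
{"name": "carry_out", "arguments": {"steps": [0,0,0,0,0,0,0.032,0,0,0,0,0,0,0.045,0,0,0,0,0,0,0.05,0,0,0,0,0,0,0.05,0,0,-0.03,0,0,0,0.05,0,0,-0.035,0,0,0,0.05,0,0,-0.035,0,0,0,0.05,0.0,0,0,0,0,0,0.05]}}

```text
clock: 13.43
position: [0.5987, 0.0618, 0.1678]
eef_rot: [-179.4, 0.1, -89.9]
wrist_force: [2.2, -0.5, 1.6]
finger_gap: 0.0495
finger_force: 0.0
```

```bash
python3 look.py w9 .069; python3 - <<'E'
from h import *
import pickle
c=pickle.load(open("w9.pkl","rb"))
for r in outline_of('wrist','pellet0'):
    b=r['bbox']; print(round(r['score'],2),b,at(c,((b[0]+b[2])/2,b[3]-(b[2]-b[0])/2),.069).round(4))
E
```

```text
13.4333 [0.5987 0.0618 0.1678] [-1.7941e+02  1.2000e-01 -8.9920e+01] 0.04952848210592499 0.0
[228  77  51  12 449] [252.8  83.8] [ 0.6018 -0.035   0.069 ]
0.96 [248.4, 209.9, 275.3, 237.0] [0.593  0.0993 0.069 ]
0.66 [247.5, 172.8, 269.5, 199.7] [0.5965 0.0623 0.069 ]
```

Request:
{"name": "carry_out", "arguments": {"steps": [0.0396,0.005,0,0,0,0,0.05,0.0396,0.005,0,0,0,0,0.05,0.0396,0.005,0,0,0,0,0.05,0.0396,0.005,0,0,0,0,0.05,0.0396,0.005,0,0,0,0,0.05,0.0396,0.005,0,0,0,0,0.05,0.0396,0.005,0,0,0,0,0.05,0.0396,0.005,0,0,0,0,0.05]}}

```text
clock: 14.2
position: [0.5535, -0.2573, 0.1589]
eef_rot: [179.9, 0.0, -90.0]
wrist_force: [1.7, 0.1, -0.2]
finger_gap: 0.0502
finger_force: 0.0
```

Request:
{"name": "carry_out", "arguments": {"steps": [0.0396,0.005,0.01,0,0,0,0.05,0,0,0.035,0,0,0,0.05,0,0,0.032,0,0,0,0.05,0,0,0,0,0,0,0.05,0,0,0,0,0,0,0.05]}}

```text
clock: 14.62
position: [0.5479, -0.2951, 0.081]
eef_rot: [179.7, 0.1, -90.0]
wrist_force: [0.8, -0.1, 0.5]
finger_gap: 0.0496
finger_force: 0.0
```

```bash
python3 look.py w10 .036;python3 -c "
from h import *
print([(r['score'],r['bbox']) for r in outline_of('wrist','pellet0')])"
```

```text
14.6167 [ 0.5479 -0.2951  0.081 ] [ 1.7966e+02  7.0000e-02 -9.0020e+01] 0.04964523021595194 0.0
[315 120  27  14 256] [330. 127.] [ 0.4921 -0.3566  0.036 ]
[235 192  32  31 782] [250.6 207. ] [ 0.5511 -0.2945  0.036 ]
[(0.75, [236.3, 183.7, 267.9, 223.4])]
```

Request:
{"name": "carry_out", "arguments": {"steps": [0,-0.001,0.028,0,0,0,0.05,0,0,0.0265,0,0,0,0.05,0,0,0,0,0,0,0.05,0,0,0,0,0,0,0.01,0,0,0,0,0,0,0.01,0,0,0,0,0,0,0.01,0,0,0,0,0,0,0.01,0,0,0,0,0,0,0.01]}}

```text
clock: 15.38
position: [0.552, -0.2956, 0.0306]
eef_rot: [-179.9, -0.0, -90.0]
wrist_force: [0.5, 0.4, 5.2]
finger_gap: 0.0241
finger_force: 30.0
```

Request:
{"name": "carry_out", "arguments": {"steps": [0,0,0,0,0,0,0.01,0,0,-0.03,0,0,0,0.01,0,0,-0.04,0,0,0,0.01,0,0,-0.04,0,0,0,0.01,0,0,-0.03,0,0,0,0.01,0,0,0,0,0,0,0.01,0,0,0,0,0,0,0.01]}}

```text
clock: 15.97
position: [0.552, -0.2956, 0.1718]
eef_rot: [-179.7, -0.1, -90.0]
wrist_force: [-0.2, 0.8, -1.0]
finger_gap: 0.0244
finger_force: 30.0
```

Request:
{"name": "carry_out", "arguments": {"steps": [-0.0388,-0.0051,0,0,0,0,0.01,-0.0388,-0.0051,0,0,0,0,0.01,-0.0388,-0.0051,0,0,0,0,0.01,-0.0388,-0.0051,0,0,0,0,0.01,-0.0388,-0.0051,0,0,0,0,0.01,-0.0388,-0.0051,0,0,0,0,0.01,-0.0388,-0.0051,0,0,0,0,0.01,-0.0388,-0.0051,0,0,0,0,0.01]}}

```text
clock: 16.63
position: [0.5907, 0.0168, 0.1677]
eef_rot: [179.9, -0.0, -90.0]
wrist_force: [2.0, 0.1, -0.0]
finger_gap: 0.0243
finger_force: 30.0
```

Request:
{"name": "carry_out", "arguments": {"steps": [0,0,0.015,0,0,0,0.01,0,0,0.02,0,0,0,0.01,0,0,0.015,0,0,0,0.01,0,0,0,0,0,0,0.01,0,0,0,0,0,0,0.01,0,0,0,0,0,0,0.01]}}

```text
clock: 17.13
position: [0.5918, 0.0148, 0.1192]
eef_rot: [180.0, -0.0, -90.0]
wrist_force: [-0.4, -0.3, 0.4]
finger_gap: 0.0245
finger_force: 30.0
```

```bash
python3 look.py w11 .054; python3 - <<'E'
from h import *
b=cv2.imread('pics/w11.png')[190:240,215:300]
g=cv2.cvtColor(b,cv2.COLOR_BGR2GRAY); print(g[::1,41].tolist())
E
```

```text
17.1333 [0.5918 0.0148 0.1192] [ 1.7999e+02 -2.0000e-02 -9.0000e+01] 0.024456401792395086 29.9908447265625
[  0   0  10  41 295] [ 3.5 17.2] [ 0.7769 -0.1253  0.054 ]
[236 111  28  13 351] [249.  117.1] [ 0.5966 -0.0537  0.054 ]
[239 134  29  12 158] [252.6 137. ] [ 0.5938 -0.038   0.054 ]
[ 209  148   90   73 3053] [246.9 189.5] [0.5989 0.0065 0.054 ]
[237 216  40  22 713] [256.9 228. ] [0.5903 0.0422 0.054 ]
[189, 189, 189, 189, 190, 191, 190, 191, 191, 191, 174, 123, 104, 105, 103, 105, 104, 103, 100, 100, 99, 99, 99, 99, 99, 100, 171, 219, 232, 234, 235, 236, 235, 235, 235, 235, 236, 236, 236, 235, 235, 235, 236, 235, 235, 236, 236, 146, 63, 55]
```

Request:
{"name": "carry_out", "arguments": {"steps": [-0.0004,0,0.015,0,0,0,0.01,0,0,0.015,0,0,0,0.01,0,0,0.015,0,0,0,0.01,0,0,0.01,0,0,0,0.01,0,0,0,0,0,0,0.01,0,0,0,0,0,0,0.01]}}

```text
clock: 17.68
position: [0.5919, 0.0153, 0.0643]
eef_rot: [-180.0, -0.0, -90.0]
wrist_force: [-0.8, -0.5, 1.0]
finger_gap: 0.0242
finger_force: 30.0
```

Request:
{"name": "carry_out", "arguments": {"steps": [0,0,0.0015,0,0,0,0.01,0,0,0.001,0,0,0,0.01,0,0,0,0,0,0,0.01]}}

```text
clock: 17.93
position: [0.5921, 0.0155, 0.0623]
eef_rot: [-179.9, 0.0, -90.0]
wrist_force: [-1.1, 0.3, 2.7]
finger_gap: 0.0245
finger_force: 30.0
```

Request:
{"name": "carry_out", "arguments": {"steps": [0,0,0,0,0,0,0.032,0,0,0,0,0,0,0.045,0,0,0,0,0,0,0.05,0,0,0,0,0,0,0.05,0,0,-0.03,0,0,0,0.05,0,0,-0.035,0,0,0,0.05,-0.025,0,-0.03,0,0,0,0.05,-0.025,0,-0.03,0,0,0,0.05]}}

```text
clock: 18.6
position: [0.5914, 0.065, 0.1879]
eef_rot: [180.0, -0.0, -90.1]
wrist_force: [0.7, 0.8, -1.6]
finger_gap: 0.0495
finger_force: 0.0
```

Request:
{"name": "carry_out", "arguments": {"steps": [-0.03,0,-0.02,0,0,0,0.05,0,0,0,0,0,0,0.05,0,0,0,0,0,0,0.05,0,0,0,0,0,0,0.05]}}

```text
clock: 18.93
position: [0.591, 0.0954, 0.2057]
eef_rot: [179.9, -0.0, -90.0]
wrist_force: [0.0, -0.8, -0.3]
finger_gap: 0.05
finger_force: 0.0
```

```bash
python3 look.py w12 .069; python3 - <<'E'
from h import *
import pickle
c=pickle.load(open("w12.pkl","rb"))
for r in outline_of('wrist','pellet0'):
    b=r['bbox']; print(round(r['score'],2),b,at(c,((b[0]+b[2])/2,b[3]-(b[2]-b[0])/2),.069).round(4))
for r in outline_of('wrist','knob'):
    b=r['bbox']; print(round(r['score'],2),b)
i=cv2.imread('pics/w12.png')[50:240,170:330];cv2.imwrite('pics/w12c.png',cv2.resize(i,None,fx=3.1,fy=3.1,interpolation=cv2.INTER_CUBIC))
E
```

```text
18.9333 [0.591  0.0954 0.2057] [ 1.7993e+02 -1.0000e-02 -8.9970e+01] 0.05001337740946959 0.0
[486  25  21  39 300] [495.7  47. ] [ 0.3506 -0.0407  0.069 ]
[226  60  46  10 449] [248.1  64.4] [ 0.5981 -0.0241  0.069 ]
[241  95  27  25 502] [255.2 106.8] [0.5911 0.0169 0.069 ]
[ 297  104   30   69 1103] [311.2 138.7] [0.5306 0.0499 0.069 ]
0.94 [244.5, 173.0, 268.1, 200.9] [0.5899 0.1065 0.069 ]
0.71 [193.7, 4.8, 352.3, 279.2] [0.5708 0.1193 0.069 ]
0.68 [241.5, 137.6, 263.6, 159.5] [0.594  0.0605 0.069 ]
0.59 [245.1, 99.0, 267.7, 120.6] [0.5898 0.0195 0.069 ]
0.67 [243.9, 94.4, 272.7, 119.9]
0.66 [316.5, 11.0, 349.2, 51.1]
```

View pics/w12c.png

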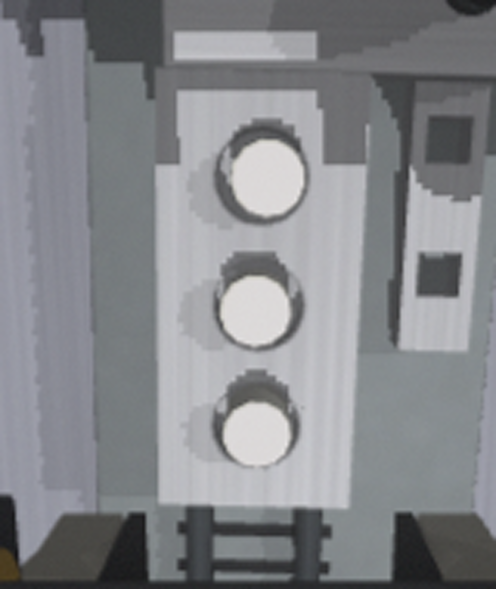

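Request:
{"name": "carry_out", "arguments": {"steps": [0.0286,0.014,0.0,0,0,0,0.055,0.0286,0.014,0.01,0,0,0,0.055,0.0286,0.014,0.02,0,0,0,0.055,0.0286,0.014,0.02,0,0,0,0.055,0.0286,0.014,0.016,0,0,0,0.055,0,0,0,0,0,0,0.055,0,0,0,0,0,0,0.055,0,0,0,0,0,0,0.055]}}

```text
clock: 19.75
position: [0.5218, -0.0483, 0.1402]
eef_rot: [180.0, -0.0, -90.1]
wrist_force: [0.5, 0.1, 1.8]
finger_gap: 0.0552
finger_force: 0.0
```

```bash
python3 look.py w13 .104; python3 - <<'E'
from h import *
import pickle
c=pickle.load(open("w13.pkl","rb"))
for r in outline_of('wrist','knob')[:3]:
    b=r['bbox'];ys,xs=np.nonzero(r["region"]); print('wrist knob',round(r['score'],2),b,xs.mean(),ys.mean())
g=cv2.cvtColor(c["image"],cv2.COLOR_RGB2GRAY)
cu,cv_=proj(c,[.521,-.048,.104])[0];print(cu,cv_)
for v in range(int(cv_)-24,int(cv_)+16,4): print(v,g[v,int(cu)-28:int(cu)+30:2].tolist())
s=camera("scene");s["rotation"]=R.from_euler("xyz",s["rotation"],degrees=True).as_matrix()
print([ (z,proj(s,[.521,-.048,z])[0].round(1)) for z in(.054,.064,.076,.088,.104)])
gs=cv2.cvtColor(cv2.imread("pics/scene0.png"),cv2.COLOR_BGR2GRAY)
print([(v,gs[v,180:192].tolist()) for v in range(170,202)])
E
```

```text
19.75 [ 0.5218 -0.0483  0.1402] [ 1.7998e+02 -2.0000e-02 -9.0070e+01] 0.05521582717683307 0.0
[222  66  23  10 193] [232.8  70.7] [ 0.5363 -0.147   0.104 ]
[263 180  18  57 323] [270.9 206.9] [ 0.5096 -0.0508  0.104 ]
wrist knob 0.89 [240.9, 185.4, 273.8, 223.5] 255.89583333333334 206.16477272727272
255.9918551815687 210.41764369644153
186 [185, 185, 186, 200, 199, 198, 184, 183, 183, 99, 69, 49, 54, 47, 44, 46, 50, 54, 50, 82, 179, 194, 195, 194, 155, 140, 141, 137, 159]
190 [178, 178, 178, 180, 179, 180, 180, 177, 179, 62, 42, 39, 41, 42, 41, 39, 41, 41, 40, 42, 104, 196, 198, 196, 149, 139, 138, 132, 164]
194 [181, 182, 180, 181, 182, 181, 181, 183, 87, 42, 42, 42, 40, 40, 42, 38, 41, 42, 42, 39, 39, 122, 201, 201, 141, 140, 138, 132, 165]
198 [180, 180, 181, 181, 180, 179, 181, 159, 42, 40, 49, 51, 53, 54, 54, 54, 55, 45, 43, 39, 40, 42, 150, 203, 156, 142, 140, 123, 165]
202 [184, 184, 184, 184, 185, 186, 185, 88, 49, 54, 55, 53, 55, 55, 55, 55, 57, 44, 43, 41, 42, 41, 74, 207, 149, 139, 140, 123, 163]
206 [184, 183, 184, 186, 185, 185, 184, 51, 55, 56, 55, 55, 56, 56, 56, 54, 5
[... 2004 characters left out ...]
 51, 47, 67, 116]), (191, [135, 144, 134, 69, 39, 45, 49, 48, 41, 38, 54, 114]), (192, [145, 143, 129, 78, 37, 32, 30, 30, 32, 31, 46, 110]), (193, [131, 106, 91, 60, 31, 26, 28, 25, 25, 26, 44, 93]), (194, [97, 89, 86, 71, 38, 29, 24, 26, 31, 40, 70, 111]), (195, [90, 88, 88, 82, 65, 46, 41, 47, 70, 87, 111, 130]), (196, [80, 85, 89, 87, 86, 84, 86, 107, 126, 130, 131, 135]), (197, [76, 80, 86, 87, 93, 101, 121, 143, 147, 141, 135, 134]), (198, [75, 75, 78, 89, 115, 140, 146, 148, 147, 143, 137, 135]), (199, [79, 74, 74, 84, 118, 145, 149, 148, 148, 148, 143, 137]), (200, [78, 74, 74, 74, 88, 124, 147, 149, 149, 149, 149, 147]), (201, [86, 81, 74, 74, 75, 90, 121, 145, 148, 148, 148, 148])]
```

Request:
{"name": "carry_out", "arguments": {"steps": [0,0,0.03,0,0,0,0.055,0,0,0.025,0,0,0,0.055,0,0,0.015,0,0,0,0.055,0,0,0,0,0,0,0.055,0,0,0,0,0,0,0.055]}}

```text
clock: 20.32
position: [0.5218, -0.0471, 0.0702]
eef_rot: [179.9, -0.0, -89.9]
wrist_force: [-0.3, 0.2, 1.3]
finger_gap: 0.0552
finger_force: 0.0
```

Request:
{"name": "carry_out", "arguments": {"steps": [0,0,0,0,0,0,0.01,0,0,0,0,0,0,0.01,0,0,0,0,0,0,0.01,0,0,0,0,0,0,0.01,0,0,0,0,0,0,0.01,0,0,0,0,0,0,0.01,0,0,0,0,0,0,0.01]}}

```text
clock: 20.9
position: [0.5225, -0.0475, 0.071]
eef_rot: [-179.9, 0.0, -90.0]
wrist_force: [0.9, -0.4, 2.6]
finger_gap: 0.0252
finger_force: 30.0
```

Request:
{"name": "carry_out", "arguments": {"steps": [0,0,-0.004,0,0,0,0.01,0,0,-0.004,0,0,0,0.01,0,0,-0.004,0,0,0,0.01,0,0,-0.004,0,0,0,0.01,0,0,-0.002,0,0,0,0.01,0,0,0,0,0,0,0.01,0,0,0,0,0,0,0.01]}}

```text
clock: 21.48
position: [0.5223, -0.0474, 0.0884]
eef_rot: [-179.9, 0.0, -90.0]
wrist_force: [6.6, -1.1, -7.1]
finger_gap: 0.0254
finger_force: 30.0
```

Request:
{"name": "carry_out", "arguments": {"steps": [-0.003,-0.0005,0,0,0,0,0.01,-0.006,-0.0002,0,0,0,0,0.01,-0.006,-0.0002,0,0,0,0,0.01,-0.006,-0.0002,0,0,0,0,0.01,-0.006,-0.0002,0,0,0,0,0.01,-0.006,-0.0002,0,0,0,0,0.01,-0.006,-0.0002,0,0,0,0,0.01,-0.004,-0.0001,0,0,0,0,0.01]}}

```text
clock: 22.15
position: [0.5234, -0.0043, 0.088]
eef_rot: [180.0, -0.0, -90.0]
wrist_force: [4.6, -1.7, -6.7]
finger_gap: 0.0254
finger_force: 30.0
```

Request:
{"name": "carry_out", "arguments": {"steps": [-0.003,-0.0001,0,0,0,0,0.01,0,0,0,0,0,0,0.01,0,0,0,0,0,0,0.01,0,0,0,0,0,0,0.01]}}

```text
clock: 22.48
position: [0.5235, -0.0015, 0.0883]
eef_rot: [180.0, 0.0, -90.0]
wrist_force: [3.9, 0.2, -6.3]
finger_gap: 0.0252
finger_force: 30.0
```

Request:
{"name": "carry_out", "arguments": {"steps": [-0.002,-0.0003,0,0,0,0,0.01,-0.0021,-0.0003,0,0,0,0,0.01,0,0,0,0,0,0,0.01,0,0,0.004,0,0,0,0.01,0,0,0.004,0,0,0,0.01,0,0,0,0,0,0,0.01,0,0,0,0,0,0,0.01]}}

```text
clock: 23.07
position: [0.5237, 0.0025, 0.0799]
eef_rot: [179.9, -0.0, -90.0]
wrist_force: [1.5, 1.6, -5.4]
finger_gap: 0.0256
finger_force: 30.0
```

Request:
{"name": "carry_out", "arguments": {"steps": [0,0,0.003,0,0,0,0.01,0,0,0.003,0,0,0,0.01,0,0,0.003,0,0,0,0.01,0,0,0.0005,0,0,0,0.01,0,0,0,0,0,0,0.01,0,0,0,0,0,0,0.01]}}

```text
clock: 23.57
position: [0.5239, 0.0024, 0.071]
eef_rot: [180.0, -0.0, -90.0]
wrist_force: [-1.9, 0.7, 1.0]
finger_gap: 0.0254
finger_force: 30.0
```

Request:
{"name": "carry_out", "arguments": {"steps": [0,0,0.001,0,0,0,0.01,0,0,0,0,0,0,0.01,0,0,0,0,0,0,0.01]}}

```text
clock: 23.82
position: [0.524, 0.0023, 0.0709]
eef_rot: [180.0, -0.0, -90.0]
wrist_force: [-4.8, 0.6, 11.0]
finger_gap: 0.0251
finger_force: 30.0
```

```bash
python3 - <<'E'
from h import *
o=arm.get_obs();print(o["position"],o["wrist_force"],o["finger_force"])
for n in("scene","top"):
    c=cam(n)
    for r in outline_of(n,'pellet0')[:4]:
        b=r['bbox']; print(n,round(r['score'],2),b,at(c,((b[0]+b[2])/2,b[1]+3),.069).round(3))
    print([proj(c,[.5918+.0015+.0013*i,.0655+.046*i,.069])[0].round(0) for i in range(3)])
E
```

```text
[0.52397016 0.00230057 0.07088314] [-4.82265286  0.60315329 10.99355584] 30.001481066574343
scene 0.57 [259.9, 169.1, 268.9, 182.6] [0.597 0.155 0.069]
scene 0.43 [249.9, 176.0, 256.0, 189.2] [0.603 0.11  0.069]
[array([238., 184.]), array([251., 178.]), array([265., 172.])]
top 0.7 [216.1, 181.8, 314.0, 233.3] [0.654 0.09  0.069]
top 0.59 [256.3, 198.9, 260.6, 206.3] [0.598 0.113 0.069]
top 0.48 [243.1, 197.5, 246.2, 208.2] [0.603 0.159 0.069]
top 0.41 [268.0, 201.1, 274.6, 204.8] [0.589 0.07  0.069]
[array([273., 203.]), array([259., 203.]), array([245., 203.])]
```

Stiff bottoming confirms the pin is home (travel about 49.8 mm), and the pellets still show at the expected places in the moved wells.

```bash
python3 -c "
from cell import workorder
print(workorder.hand_in())"
```

```text
the job is handed in; nothing more can be done
None
```

The job is handed in, but `hand_in()` gave no verdict: the three pellets stand in the wells, the carrier is at the middle hole (about 50 mm of travel by TCP position), the pin bottomed out on force feedback, and the fingers still grip the knob at 30 N.

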